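# Pass a welded bracket through the sprung chute gate

## Task

Lay the finned bracket flat on the chute's open lead-in plate, nose towards the flap and fin trailing, and let go of it there. Then take it afresh by its fin and push it along the chute and through the sprung flap until the whole bracket is inside and the flap has shut fully behind it; leave it lying flat in there. Do not disturb the offcut, tin can or wrench.

Things in the scene. Friction and masses are not known exactly. Their poses are not given: they have to be found in the camera images.
- chute: Low dark sheet-steel chute fixed on the table. Origin on the table surface (z = 0) under the middle of the gate; +x is the direction of travel. Floor plate 5 mm thick, 130 mm wide, x -150 to +220 mm. Two flared guides, tops 43 mm above the table, narrow the way from about 114 mm at x = -45 mm to 76 mm at the gate (x = 0).
- chute_leadin (a point): Middle of the open lead-in plate, on its top face, at chute x = -95 mm, 5 mm above the table. The plate has no sides there (x -150 to -45 mm). The bracket's nose may reach in between the guides.
- chute_bay (a point): Middle of the covered bay's floor, at chute x = 108 mm, 5 mm above the table. Bay 76 mm wide inside, back wall's inner face at chute x = 216 mm. Roof from chute x = 12 mm, underside 43 mm, top 46 mm above the table, with a 30 mm wide slot along the middle (y = 0): the bracket's fin sticks up through it, and fingers holding the fin stay above the roof.
- flap (a joint): Upright sprung one-way flap, a bright metal leaf 72 mm wide, 7 to 39 mm above the table, shutting the chute at x = 0. Angle in rad: 0 shut, to 1.55 swung inwards (chute +x); it cannot swing outwards. A light spring (0.02 N m shut, 0.075 open) shuts it once the bracket's tail is past chute x = 73 mm. Pushing the bracket through takes some 3 to 12 N.
- flap_hinge (a point): Middle of the flap's upright hinge, on the chute's +y side: x = 0, y = 36.5 mm, z = 23 mm of the chute.
- flap_tip (a point): Middle of the flap's free upright edge, 72.5 mm from the hinge.
- bracket: Loose grey steel part, 0.28 to 0.56 kg: rectangular tube 110 mm long (x), 46 wide (y), 30 high (z), 3 mm walls, with an upright fin on top of its tail. Origin: centre of its underside; nose at x = +55 mm, tail at x = -55 mm; centre of mass at x = -8 mm. It starts flat on the table to the robot's right, fin up; lift it across the 46 mm width near the tube's middle.
- bracket_fin (a point): Top centre of the bracket's fin, at x = -42 mm, y = 0, z = 70 mm of the bracket. The fin is 26 mm long (x -55 to -29 mm), 10 mm thick (across y) and rises from z = 30 to 70 mm.
- bracket_nose (a point): Centre of the bracket's front end, x = +55 mm, z = 15 mm.
- bracket_tail (a point): Centre of the bracket's rear end (under the fin), x = -55 mm, z = 15 mm.
- offcut: Bystander: plain tube offcut without a fin, same section, 90 x 46 x 30 mm, lying on the table; origin at the centre of its underside, length along x.
- tin: Bystander: upright metal tin can, 60 mm diameter, 110 mm high; origin at the centre of its underside.
- wrench: Bystander: open-ended wrench 200 mm long lying flat, length along x.
There are look-alikes about, which are no part of the job. Leave any red or yellow look-alike of the bracket alone.

How it is judged:
On the way, in this order (a step that is already met when the one before it is completed fails the run):
1. the bracket lies flat and released on the lead-in before the shut flap, nose first: origin under 150 mm before the flap, within 35 mm of the middle line, turned under 0.4 rad from the chute (x of bracket_nose in the frame of chute below 0 m and x of bracket in the frame of chute above -0.15 m and y of bracket in the frame of chute between -0.035 and 0.035 m and x of bracket_tail in the frame of chute below -0.08 m and angle between the x axis of bracket and the x axis of chute, either way round below 0.4 rad and z of bracket in the frame of chute below 0.012 m and angle between bracket's own z axis and vertical below 0.15 rad and contact force between bracket and the fingers below 0.1 N and linear speed of bracket below 0.02 m/s and value of joint flap below 0.06 rad), for 0.2 s.
2. held by its fin (grasp point within 45 mm of the fin's top), the bracket slides flat on the chute floor and holds the flap open, its nose inside (value of joint flap above 0.8 rad and x of bracket_nose in the frame of chute above 0.03 m and z of bracket in the frame of chute below 0.012 m and angle between bracket's own z axis and vertical below 0.15 rad and distance between the grasp point and bracket_fin below 0.045 m and contact force between bracket and the fingers above 1 N), for 0.1 s.
At the end, for the whole second after the job is handed in: The whole bracket lies released and still in the bay, nose first (tail over 10 mm, nose over 100 mm past the gate), within 30 mm of the middle line, flat on the floor (underside under 12 mm above the table, tilt under 0.15 rad), with the flap shut (under 0.06 rad) (x of bracket_tail in the frame of chute above 0.01 m and x of bracket_nose in the frame of chute between 0.1 and 0.225 m and y of bracket in the frame of chute between -0.03 and 0.03 m and z of bracket in the frame of chute below 0.012 m and angle between bracket's own z axis and vertical below 0.15 rad and value of joint flap below 0.06 rad and linear speed of bracket below 0.02 m/s and contact force between bracket and the fingers below 0.1 N); the robot touches nothing.
It fails at once if the plain tube offcut is shifted more than 30 mm or knocked over (distance of offcut from where it was at the start of the episode above 0.03 m or angle between offcut's own z axis and vertical above 0.5 rad).
It fails at once if the tin can is shifted more than 30 mm or knocked over (distance of tin from where it was at the start of the episode above 0.03 m or angle between tin's own z axis and vertical above 0.5 rad).
It fails at once if the wrench is shifted more than 30 mm or knocked over (distance of wrench from where it was at the start of the episode above 0.03 m or angle between wrench's own z axis and vertical above 0.5 rad).
It also fails if it takes over 45 s, if anything falls off the work surface, if the arm or the gripper's body presses on something with over 40 N, if the wrist force passes 120 N, or if a joint passes its speed limit or range.

## Robot

A 7-joint arm with a two-finger parallel gripper is mounted at the origin on the work surface. World frame = base frame: x ahead of the robot, y to its left, z up, the work surface at z = 0. Lengths are in m, angles in rad, forces in N, time in s.
With the tool pointing down it reaches from about 0.4 to 0.85 m from the base axis. Payload 4.4 kg.
Tool frame: the origin (TCP) lies at the very end of the fingers, on their centre line; the grasp point (between the pads) lies 19 mm behind it; z points along the fingers, y is the line along which they close (so a half turn about z gives the same grasp; the last joint's range is limited). The gripper opens to 94 mm and grips with 3 to 60 N. Pads are 16 mm wide; open, the fingers measure 119 mm over their backs; the gripper's body (75 mm by 177 mm) begins 78 mm behind the grasp point.
Start: joints at [-1.195, 0.628, 0.038, 1.517, -0.027, 0.996, -0.02], TCP at [0.278, 0.588, 0.205] pointing down, gripper open.
Joint ranges: [-3.06, 3.06], [-0.37, 2.12], [-1.25, 1.32], [0.18, 2.47], [-1.1, 4.24], [0.23, 1.98], [-2.94, 2.94]. Speed limits (rad/s): [2.57, 2.57, 3.14, 3.14, 3.14, 3.14, 3.14].

## Interface

Orientations are given as [roll, pitch, yaw] about the fixed x, y, z axes, in that order (R = Rz(yaw) Ry(pitch) Rx(roll)).
In Python, from workcell import bot gives the robot as it stands.
- The arm moves only by the shell command python3 -m inch 'ROWS' [OPENING] [FORCE]. ROWS is JSON, a list of rows, each an object of numbers: "x", "y", "z": the shift along the tool's x, y, z in cm; "ax", "ay", "az": the turn, a rotation vector about the tool's x, y, z in rad. In form: [{"x": .., "y": .., "z": .., "ax": .., "ay": .., "az": ..}, ...]. A call has 1 to 20 rows; each row is the pose to reach, as a shift and turn from the pose commanded when the call began, along the tool's axes at that moment; what a row does not reach only later rows make up. A row lasts 1/10 s, in which the tool goes at most 50 mm and 8.59 degrees, less where a joint would pass 70% of its speed; a pose out of reach is approached as far as the arm can. A call with a gripper value outside its range is refused whole. OPENING is the finger opening in cm, from 0 to 9.4, set as the call begins (- or left out, the last holds). The fingers move at their own pace and stop on an object; FORCE is the grip in N (left out, the last holds). Time passes only in rows, so rows that repeat a pose let the fingers close. It gives the time, the measured TCP pose, the force, the opening and the grip force at its end, in the units of the state.
- bot.read_state(): the state, without advancing time (a new reading comes with each control period).
- bot.grab_frame(name): name is "scene" or "side" or "wrist"; returns (picture, depth): 420x560x3 uint8, red, green, blue; 420x560 float32, m along the optical axis (not along the pixel's ray), 0 where there is no reading.
- bot.camera_model(name): a dict with "fx", "fy", "cx", "cy" (pixels), "extrinsics" (4x4, takes a point from camera to world coordinates). Camera axes: x right, y up, looking along -z (the intrinsics and any distortion apply to the point x, -y, -z); pixel columns grow to the right and rows downward; lengths in m; the calibration is good to about 2 mm. A picture is of the moment at which its call begins: read the wrist's pose just before it. camera_model takes no time and is no camera call; for the wrist camera it gives the pose at the moment of the call.
- bot.close_job(): hands the job in; it is judged then, once.
The state is a dict: "clock": time; "joint_pos": joint angles; "joint_vel": joint speeds; "effort": joint torques, N m; "ee_pos": TCP position; "orientation": TCP orientation; "ft_force": force on the tool from outside, world axes, zero at the start; "moment": the same for the moment, N m; "gripper_width": finger opening in m; "grip_force": force on a finger pad.
Only numpy, scipy, OpenCV 4.12 (cv2) and the standard library are available. Lean on these libraries where they do the work, as an engineer would, in place of code of your own. Each camera call takes 0.05 s, during which the arm holds its last target. There are 200 camera calls.

## Working session

There is one attempt and no reset: what is moved stays moved. The work goes in short steps, Python scripts to look and compute and a shell command to move; the robot and the scene stay as the last step left them, time stands still between calls to the robot, and variables do not carry over. Pictures are saved under pics/ and viewed, at most 10 in all, crops included, and the job is handed in when it is done.

```bash
ls; mkdir -p pics; cat > h.py <<'E'
import numpy as np, cv2
from workcell import bot
def grab(n):
    m=bot.camera_model(n); p,d=bot.grab_frame(n); return p,d,m
def pts(d,m):
    v,u=np.indices(d.shape); x=(u-m['cx'])/m['fx']*d; y=-(v-m['cy'])/m['fy']*d
    T=np.array(m['extrinsics']); P=np.stack([x,y,-d],-1)@T[:3,:3].T+T[:3,3]; P[d<=0]=np.nan; return P
def save(n,p): cv2.imwrite('pics/'+n+'.png',cv2.cvtColor(p,cv2.COLOR_RGB2BGR))
E
python3 - <<'E'
from h import *
s=bot.read_state(); print(s['clock'],s['ee_pos'],s['orientation'])
for n in('scene','side'):
    p,d,m=grab(n); save(n+'0',p); np.savez(n+'0',p=p,d=d,**{k:np.array(v) for k,v in m.items() if k in('fx','fy','cx','cy','extrinsics')}); print(n,m.keys(),np.round(m['extrinsics'],2).tolist(),(d>0).mean())
E
```

```text
pics
0.0 [0.27761663 0.58699448 0.20456841] [-3.13972755e+00  2.78866067e-05  2.69981087e+00]
scene dict_keys(['fx', 'fy', 'cx', 'cy', 'extrinsics']) [[0.52, -0.45, 0.73, 1.27], [0.85, 0.3, -0.43, -0.61], [-0.02, 0.84, 0.54, 0.62], [0.0, 0.0, 0.0, 1.0]] 0.9946215986394558
side dict_keys(['fx', 'fy', 'cx', 'cy', 'extrinsics']) [[-0.94, 0.27, -0.21, 0.31], [-0.35, -0.73, 0.59, 0.49], [0.0, 0.63, 0.78, 0.94], [0.0, 0.0, 0.0, 1.0]] 0.9960544217687075
```

View pics/scene0.png

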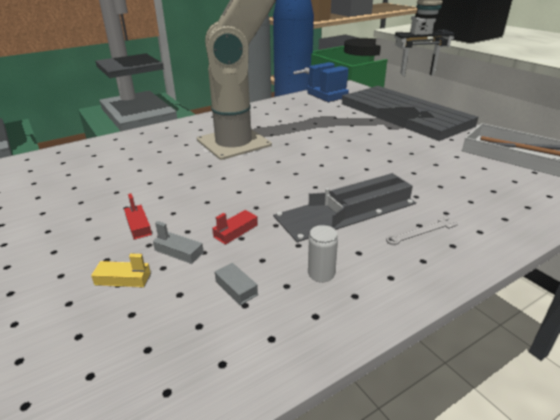

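View pics/side0.png

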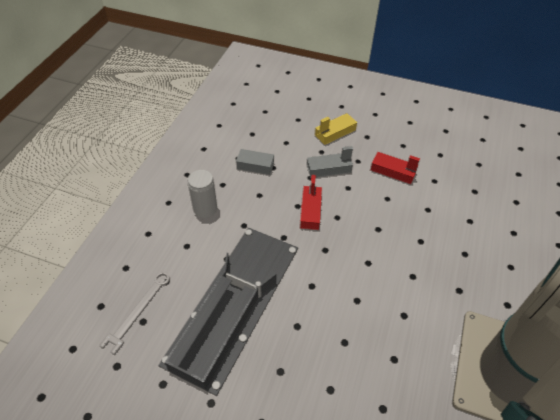

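Scene: the grey finned bracket is at (178,245), fin at (162,230). In the side view it is at (330,163), fin at (346,154).
Could be confused with it: red parts at scene (138,218) and (235,226), yellow part at (122,272), and the finless grey offcut at (236,283). By the description I choose (178,245). The chute runs from the lead-in at about (300,218) to the bay at about (380,195).

```bash
python3 - <<'E'
from h import *
crops=[]
for n,c in(('scene',(178,243)),('side',(332,162))):
    z=np.load(n+'0.npz'); m={k:z[k] for k in('fx','fy','cx','cy','extrinsics')}; P=pts(z['d'],m); p=z['p']
    hsv=cv2.cvtColor(p,cv2.COLOR_RGB2HSV); 
    crops.append(cv2.resize(p[c[1]-40:c[1]+40,c[0]-50:c[0]+50],None,fx=4,fy=4,interpolation=2))
    # bracket: seed by nearby raised points
    for nm,box in(('bracket',(c[0]-30,c[1]-28,c[0]+30,c[1]+22)),):
        x0,y0,x1,y1=box; M=np.zeros(p.shape[:2],bool); M[y0:y1,x0:x1]=1
        M&=(hsv[...,1]<80)
        b=M&(P[...,2]>.02)&(P[...,2]<.09)
        k,l,st,ce=cv2.connectedComponentsWithStats(b.astype('uint8')); i=1+st[1:,4].argmax(); b=l==i
        Q=P[b]; top=Q[(Q[:,2]>.026)&(Q[:,2]<.034)]; fin=Q[Q[:,2]>.05]
        r=cv2.minAreaRect(top[:,:2].astype('float32')*1000); print(n,nm,b.sum(),'top',len(top),r,'fin',fin.mean(0),fin[:,2].max(), fin[fin[:,2]>.066].mean(0))
    dark=(hsv[...,2]<95)&(P[...,2]>0.002)&(P[...,2]<.06)&(P[...,0]>.3)&(P[...,0]<.95)&(abs(P[...,1])<.6)
    k,l,st,ce=cv2.connectedComponentsWithStats(dark.astype('uint8')); i=1+st[1:,4].argmax(); b=l==i
    Q=P[b]; r=cv2.minAreaRect(Q[:,:2].astype('float32')*1000); print(n,'chute',b.sum(),r,Q[:,2].min(),Q[:,2].max())
    hi=Q[Q[:,2]>.04]; print('hi',cv2.minAreaRect(hi[:,:2].astype('float32')*1000),cv2.boxPoints(r).round().tolist())
    for nm,lo,h_ in (('tin',.08,.125),):
        a=(P[...,2]>lo)&(P[...,2]<h_)&(P[...,0]>.5)&(P[...,0]<.95)&(abs(P[...,1])<.5); print(nm,P[a].mean(0),a.sum())
save('c0',np.hstack(crops))
E
```

```text
scene bracket 800 top 557 ((485.27587890625, -397.6463317871094), (113.25183868408203, 47.52397155761719), 30.890134811401367) fin [ 0.45360417 -0.41841653  0.06188951] 0.07060097460523163 [ 0.45162096 -0.41793299  0.06853326]
scene chute 3653 ((568.6626586914062, 44.00933837890625), (370.029052734375, 128.7681121826172), 83.3573989868164) 0.0020003521842009153 0.048063240437233756
hi ((575.8629150390625, 94.81175231933594), (261.26580810546875, 114.68618774414062), 82.75249481201172) [[483.0, -132.0], [611.0, -147.0], [654.0, 220.0], [526.0, 235.0]]
tin [ 0.73845734 -0.17124023  0.10145507] 682
side bracket 746 top 513 ((484.9344482421875, -396.9146728515625), (109.87545013427734, 51.333946228027344), 30.576616287231445) fin [ 0.44771334 -0.41577052  0.06288114] 0.07273680843520902 [ 0.44833756 -0.41729746  0.06907077]
side chute 7850 ((565.039306640625, 44.87400817871094), (371.2698059082031, 136.40121459960938), 84.44320678710938) 0.0020070964084281107 0.051074899075978175
hi ((561.9112548828125, 98.8785400390625), (264.6319885253906, 116.33924865722656), 86.23243713378906) [[479.0, -133.0], [615.0, -146.0], [651.0, 223.0], [515.0, 236.0]]
tin [ 0.72332928 -0.15696884  0.10354938] 586
```

View pics/c0.png

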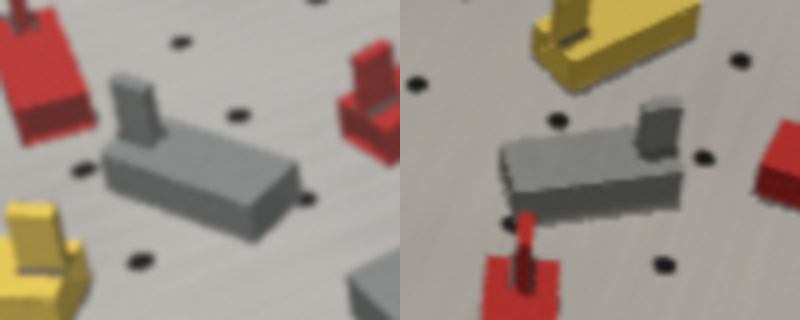

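The crop confirms it: grey, finned, fin at its rear. Position is (0.485,-0.397), yaw about 0.537, and the 110x46x30 size matches. The chute yaw is about 1.463, with origin about (0.563,0.010) and a plate of 370x130, which also matches.

```bash
cat >> h.py <<'E'
from scipy.spatial.transform import Rotation as Ro
def rows(*targets):
    """targets (x,y,z,yaw) tool down -> shift cm / rotvec in present tool frame"""
    s=bot.read_state(); R=Ro.from_euler('xyz',s['orientation']); p=np.array(s['ee_pos'])
    for t in targets:
        d=R.inv().apply(np.array(t[:3])-p)*100; a=(R.inv()*Ro.from_euler('xyz',[np.pi,0,t[3]])).as_rotvec()
        print(dict(zip(('x','y','z','ax','ay','az'),np.r_[d.round(2),a.round(3)].tolist())))
    print(s['clock'],p.round(4),np.round(s['orientation'],3),s['ft_force'].round(1) if hasattr(s['ft_force'],'round') else s['ft_force'],s['gripper_width'],s['grip_force'])
E
python3 -c "
from h import *
rows((.5,.1,.22,1.6),(.48,-.40,.2,.537))"
```

```text
{'x': -40.93, 'y': -34.53, 'z': -1.47, 'ax': -0.001, 'ay': 0.001, 'az': 1.1}
{'x': -60.5, 'y': -80.58, 'z': 0.6, 'ax': -0.001, 'ay': 0.002, 'az': 2.163}
0.1 [0.2776 0.5871 0.2047] [-3.14 -0.    2.7 ] [-0.3  0.6  0.5] 0.09383424645049403 0.0
```

```bash
python3 -m inch '[{"x":-40.9,"y":-34.5,"z":-1.5,"az":1.1},{"x":-40.9,"y":-34.5,"z":-1.5,"az":1.1},{"x":-40.9,"y":-34.5,"z":-1.5,"az":1.1},{"x":-40.9,"y":-34.5,"z":-1.5,"az":1.1},{"x":-40.9,"y":-34.5,"z":-1.5,"az":1.1},{"x":-40.9,"y":-34.5,"z":-1.5,"az":1.1},{"x":-40.9,"y":-34.5,"z":-1.5,"az":1.1},{"x":-40.9,"y":-34.5,"z":-1.5,"az":1.1},{"x":-60.5,"y":-80.6,"z":0.6,"az":2.163},{"x":-60.5,"y":-80.6,"z":0.6,"az":2.163},{"x":-60.5,"y":-80.6,"z":0.6,"az":2.163},{"x":-60.5,"y":-80.6,"z":0.6,"az":2.163},{"x":-60.5,"y":-80.6,"z":0.6,"az":2.163},{"x":-60.5,"y":-80.6,"z":0.6,"az":2.163},{"x":-60.5,"y":-80.6,"z":0.6,"az":2.163},{"x":-60.5,"y":-80.6,"z":0.6,"az":2.163},{"x":-60.5,"y":-80.6,"z":0.6,"az":2.163},{"x":-60.5,"y":-80.6,"z":0.6,"az":2.163},{"x":-60.5,"y":-80.6,"z":0.6,"az":2.163},{"x":-60.5,"y":-80.6,"z":0.6,"az":2.163}]' 9.4
python3 -c "
from h import *
rows((.48,-.40,.2,.537))"
```

```text
{'x': -60.5, 'y': -80.58, 'z': 0.6, 'ax': -0.001, 'ay': 0.002, 'az': 2.163}
0.1 [0.2776 0.5871 0.2047] [-3.14 -0.    2.7 ] [-0.3  0.6  0.5] 0.09383424645049403 0.0$[0]: bad value
```

```bash
python3 -m inch '[{"x":-5,"y":-4,"z":-0.2,"ax":0,"ay":0,"az":0.1}]' 9.4; python3 -m inch --help 2>&1 | head -20
```

```text
clock: 0.2
ee_pos: [0.2945, 0.5481, 0.2057]
orientation: [3.14, -0.005, 2.608]
ft_force: [-0.0, 0.4, 0.1]
gripper_width: 0.0939
grip_force: 0.0
invalid input: not JSON, or not a number
```

```bash
python3 -c "
from h import *
rows((.5,.1,.22,1.6),(.48,-.40,.2,.537))"; python3 -m inch '[{"x":-37,"y":-28,"z":-1.5,"ax":0,"ay":0,"az":1.0}]'
```

```text
{'x': -40.48, 'y': -28.11, 'z': -1.69, 'ax': -0.001, 'ay': -0.006, 'az': 1.008}
{'x': -64.22, 'y': -72.17, 'z': 0.12, 'ax': -0.005, 'ay': -0.005, 'az': 2.071}
0.2 [0.2945 0.5481 0.2057] [ 3.14  -0.005  2.608] [-0.   0.4  0.1] 0.09393264022162204 0.0
clock: 0.3
ee_pos: [0.3181, 0.4959, 0.2077]
orientation: [-3.141, -0.0, 2.448]
ft_force: [1.5, 0.1, 0.5]
gripper_width: 0.0938
grip_force: 0.0
```

All six keys are needed.

```bash
python3 -c "
from h import *
rows((.5,.1,.22,1.6),(.48,-.40,.2,.537))"
```

```text
{'x': -39.3, 'y': -18.8, 'z': -1.22, 'ax': -0.001, 'ay': 0.0, 'az': 0.848}
{'x': -69.74, 'y': -58.51, 'z': 0.8, 'ax': -0.001, 'ay': 0.001, 'az': 1.911}
0.3 [0.3181 0.4959 0.2077] [-3.141 -0.     2.448] [1.5 0.1 0.5] 0.09375220866139086 0.0
```

```bash
python3 -m inch '[{"x":-39.3,"y":-18.8,"z":-1.2,"ax":0,"ay":0,"az":0.85},{"x":-39.3,"y":-18.8,"z":-1.2,"ax":0,"ay":0,"az":0.85},{"x":-39.3,"y":-18.8,"z":-1.2,"ax":0,"ay":0,"az":0.85},{"x":-39.3,"y":-18.8,"z":-1.2,"ax":0,"ay":0,"az":0.85},{"x":-39.3,"y":-18.8,"z":-1.2,"ax":0,"ay":0,"az":0.85},{"x":-39.3,"y":-18.8,"z":-1.2,"ax":0,"ay":0,"az":0.85},{"x":-69.7,"y":-58.5,"z":0.8,"ax":0,"ay":0,"az":1.91},{"x":-69.7,"y":-58.5,"z":0.8,"ax":0,"ay":0,"az":1.91},{"x":-69.7,"y":-58.5,"z":0.8,"ax":0,"ay":0,"az":1.91},{"x":-69.7,"y":-58.5,"z":0.8,"ax":0,"ay":0,"az":1.91},{"x":-69.7,"y":-58.5,"z":0.8,"ax":0,"ay":0,"az":1.91},{"x":-69.7,"y":-58.5,"z":0.8,"ax":0,"ay":0,"az":1.91},{"x":-69.7,"y":-58.5,"z":0.8,"ax":0,"ay":0,"az":1.91},{"x":-69.7,"y":-58.5,"z":0.8,"ax":0,"ay":0,"az":1.91},{"x":-69.7,"y":-58.5,"z":0.8,"ax":0,"ay":0,"az":1.91},{"x":-69.7,"y":-58.5,"z":0.8,"ax":0,"ay":0,"az":1.91},{"x":-69.7,"y":-58.5,"z":0.8,"ax":0,"ay":0,"az":1.91},{"x":-69.7,"y":-58.5,"z":0.8,"ax":0,"ay":0,"az":1.91},{"x":-69.7,"y":-58.5,"z":0.8,"ax":0,"ay":0,"az":1.91},{"x":-69.7,"y":-58.5,"z":0.8,"ax":0,"ay":0,"az":1.91}]' 9.4
python3 - <<'E'
from h import *
p,d,m=grab('wrist'); save('w1',p); np.savez('w1',p=p,d=d,**m); P=pts(d,m)
print(np.round(m['extrinsics'],3)[:3,3])
rows((.48,-.40,.2,.537))
sat=cv2.cvtColor(p,cv2.COLOR_RGB2HSV)[...,1]
b=(P[...,2]>.02)&(P[...,2]<.09)&(sat<80)&(np.hypot(P[...,0]-.485,P[...,1]+.397)<.09)
Q=P[b]; top=Q[(Q[:,2]>.025)&(Q[:,2]<.035)]; f=Q[Q[:,2]>.062]
print(len(top),cv2.minAreaRect(top[:,:2].astype('float32')*1000),np.median(top[:,2]),f.mean(0))
E
```

```text
clock: 2.3
ee_pos: [0.48, -0.4035, 0.2001]
orientation: [3.14, 0.003, 0.534]
ft_force: [0.3, 1.3, 0.5]
gripper_width: 0.0939
grip_force: 0.0
[ 0.538 -0.369  0.379]
{'x': -0.05, 'y': -0.07, 'z': -0.01, 'ax': -0.001, 'ay': 0.001, 'az': -0.0}
2.35 [ 0.4808 -0.4003  0.1999] [-3.141e+00  1.000e-03  5.370e-01] [ 0.5  0.9 -0.8] 0.0939192058874372 0.0
4376 ((484.2877197265625, -397.8410339355469), (110.3350601196289, 46.055076599121094), 30.242321014404297) 0.03003959465072764 [ 0.44957809 -0.41806178  0.06973549]
```

View pics/w1.png

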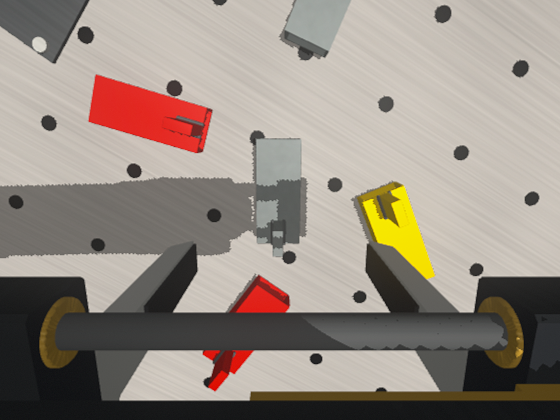

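The wrist view shows the bracket at (278,190) with its fin at (278,235). The red and yellow parts at (245,320) and (395,225) are clear of the fingers. Descending.

```bash
python3 -c "
from h import *
rows((.479,-.401,.005,.53))"
```

```text
{'x': -0.17, 'y': -0.02, 'z': 19.49, 'ax': -0.001, 'ay': 0.001, 'az': 0.007}
2.35 [ 0.4808 -0.4003  0.1999] [-3.141e+00  1.000e-03  5.370e-01] [ 0.5  0.9 -0.8] 0.0939192058874372 0.0
```

```bash
python3 -m inch '[{"x":-0.2,"y":0,"z":5,"ax":0,"ay":0,"az":0.007},{"x":-0.2,"y":0,"z":10,"ax":0,"ay":0,"az":0.007},{"x":-0.2,"y":0,"z":13,"ax":0,"ay":0,"az":0.007},{"x":-0.2,"y":0,"z":16,"ax":0,"ay":0,"az":0.007},{"x":-0.2,"y":0,"z":18,"ax":0,"ay":0,"az":0.007},{"x":-0.2,"y":0,"z":19.4,"ax":0,"ay":0,"az":0.007},{"x":-0.2,"y":0,"z":19.4,"ax":0,"ay":0,"az":0.007}]' 7.5
python3 -m inch '[{"x":0,"y":0,"z":0,"ax":0,"ay":0,"az":0},{"x":0,"y":0,"z":0,"ax":0,"ay":0,"az":0},{"x":0,"y":0,"z":0,"ax":0,"ay":0,"az":0},{"x":0,"y":0,"z":0,"ax":0,"ay":0,"az":0},{"x":0,"y":0,"z":0,"ax":0,"ay":0,"az":0},{"x":0,"y":0,"z":0,"ax":0,"ay":0,"az":0}]' 4 35
```

```text
clock: 3.05
ee_pos: [0.4799, -0.3972, 0.005]
orientation: [-3.138, 0.0, 0.534]
ft_force: [0.1, 1.2, 0.6]
gripper_width: 0.0745
grip_force: 0.0
clock: 3.65
ee_pos: [0.4807, -0.4001, 0.0075]
orientation: [3.141, -0.001, 0.533]
ft_force: [-0.6, 1.3, 5.9]
gripper_width: 0.0458
grip_force: 35.0
```

```bash
python3 -m inch '[{"x":0,"y":0,"z":-3,"ax":0,"ay":0,"az":0},{"x":0,"y":0,"z":-7,"ax":0,"ay":0,"az":0},{"x":0,"y":0,"z":-12,"ax":0,"ay":0,"az":0},{"x":0,"y":0,"z":-16,"ax":0,"ay":0,"az":0},{"x":0,"y":0,"z":-16,"ax":0,"ay":0,"az":0}]'
python3 -c "
from h import *
rows((.5535,-.082,.165,1.463))"
```

```text
clock: 4.15
ee_pos: [0.4824, -0.4029, 0.172]
orientation: [3.132, -0.003, 0.533]
ft_force: [-0.4, -0.4, -3.0]
gripper_width: 0.0458
grip_force: 35.0
{'x': 22.42, 'y': -24.04, 'z': 0.53, 'ax': 0.01, 'ay': 0.002, 'az': -0.93}
4.15 [ 0.4824 -0.4029  0.172 ] [ 3.132e+00 -3.000e-03  5.330e-01] [-0.4 -0.4 -3. ] 0.0458018124934757 34.98945437371731
```

```bash
python3 -m inch '[{"x":22.4,"y":-24,"z":0.5,"ax":0,"ay":0,"az":-0.93},{"x":22.4,"y":-24,"z":0.5,"ax":0,"ay":0,"az":-0.93},{"x":22.4,"y":-24,"z":0.5,"ax":0,"ay":0,"az":-0.93},{"x":22.4,"y":-24,"z":0.5,"ax":0,"ay":0,"az":-0.93},{"x":22.4,"y":-24,"z":0.5,"ax":0,"ay":0,"az":-0.93},{"x":22.4,"y":-24,"z":0.5,"ax":0,"ay":0,"az":-0.93},{"x":22.4,"y":-24,"z":0.5,"ax":0,"ay":0,"az":-0.93},{"x":22.4,"y":-24,"z":0.5,"ax":0,"ay":0,"az":-0.93},{"x":22.4,"y":-24,"z":0.5,"ax":0,"ay":0,"az":-0.93},{"x":22.4,"y":-24,"z":0.5,"ax":0,"ay":0,"az":-0.93}]'
python3 - <<'E'
from h import *
p,d,m=grab('wrist'); save('w2',p); np.savez('w2',p=p,d=d,**m); P=pts(d,m)
rows((.5535,-.082,.165,1.463))
E
```

```text
clock: 5.15
ee_pos: [0.5502, -0.081, 0.1608]
orientation: [-3.14, 0.001, 1.46]
ft_force: [-0.6, -0.3, -3.1]
gripper_width: 0.0458
grip_force: 35.0
{'x': -0.04, 'y': 0.32, 'z': -0.4, 'ax': -0.001, 'ay': 0.001, 'az': -0.003}
5.2 [ 0.5504 -0.0812  0.161 ] [-3.14e+00  1.00e-03  1.46e+00] [ 1.1 -0.4 -4.2] 0.0456482938735228 34.98938396573067
```

View pics/w2.png

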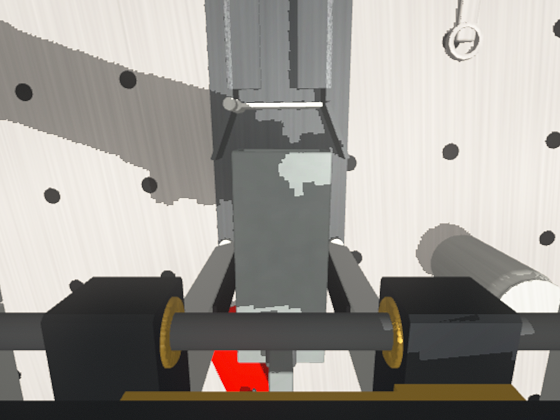

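The wrist view shows the flap at (285,104), roof slot at (309,40), plate edges at columns 207 and 352, and the held bracket below. Now refining the chute pose.

```bash
cat >> h.py <<'E'
O=np.array([.563,.0097]); Y=1.463
def ch(P,O=O,Y=Y):
    c,s=np.cos(Y),np.sin(Y); q=P[...,:2]-O
    return np.stack([q[...,0]*c+q[...,1]*s,-q[...,0]*s+q[...,1]*c,P[...,2]],-1)
E
python3 - <<'E'
from h import *
z=np.load('w2.npz'); p=z['p']; P=pts(z['d'],z); C=ch(P)
g=cv2.cvtColor(p,cv2.COLOR_RGB2GRAY)
x,y,h=C[...,0],C[...,1],C[...,2]
def line(xs,ys,n):
    k=np.polyfit(xs,ys,1); print(n,'slope %.4f y0 %.4f'%tuple(k),len(xs))
# roof outer edges + slot, per image row of x-bins
for lo in np.arange(.02,.13,.02):
    a=(x>lo)&(x<lo+.01)&(h>.040)&(h<.052)
    yy=np.sort(y[a]); 
    if len(yy)>20:
        gap=np.diff(yy); i=gap.argmax(); print('roof x%.2f'%lo,yy[[0,-1]].round(4),'slot',yy[i].round(4),yy[i+1].round(4),np.median(h[a]).round(4))
for lo in np.arange(-.05,.13,.03):
    a=(x>lo)&(x<lo+.01)&(abs(h-.005)<.003)&(abs(y)<.09)&(g<140)
    if a.sum()>5: print('plate x%.2f'%lo,np.percentile(y[a],[1,99]).round(4),np.median(h[a]))
f=(abs(x)<.03)&(abs(y)<.045)&(h>.03)&(h<.045)&(g>170)
print('flap',f.sum(),x[f].mean(),np.percentile(y[f],[2,98]),h[f].mean(),np.polyfit(y[f],x[f],1))
a=(x>-.005)&(x<.05)&(h>.044)&(h<.05)&(abs(y)<.036)&(abs(y)>.02); print('roof front',x[a].min())
# bracket nose in hand
b=(h>.16)&(h<.20)&(abs(y)<.06)&(x<.02)&(x>-.15)
Q=C[b]; print(cv2.minAreaRect(Q[:,:2].astype('float32')*1000),Q[:,0].max(),np.median(Q[:,2]))
E
```

```text
roof x0.02 [-0.0375  0.0466] slot -0.0105 0.0198 0.0461
roof x0.04 [-0.0372  0.0466] slot -0.0103 0.0197 0.046
roof x0.06 [-0.0369  0.0468] slot -0.0102 0.0199 0.046
plate x-0.05 [-0.0576  0.0676] 0.005117041313530829
plate x-0.02 [-0.0398  0.0686] 0.005072735715207222
plate x0.01 [-0.033   0.0691] 0.005060759285387462
plate x0.04 [-0.0531  0.0692] 0.004997915179140944
plate x0.07 [-0.0579  0.0694] 0.005051223485883077
flap 345 0.00013232038494017002 [-0.0336974   0.03353017] 0.03875490152388449 [-3.33506856e-02  7.97660386e-05]
roof front -0.003419417728160432
((-87.45088958740234, 2.7232131958007812), (69.82874298095703, 110.88626098632812), 89.6108169555664) -0.03186027602095333 0.18333579510357492
```

Chute refined to origin (0.5585,0.0102), yaw 1.475. The slot width of 30 mm and the heights of 46 and 5 mm match the description.

```bash
sed -i 's/^O=.*/O=np.array([.5585,.0102]); Y=1.475/' h.py; python3 -c "
from h import *
rows((.5501,-.0774,.0135,1.475))"
```

```text
{'x': 0.39, 'y': -0.05, 'z': 14.75, 'ax': -0.001, 'ay': 0.001, 'az': -0.015}
5.2 [ 0.5504 -0.0812  0.161 ] [-3.14e+00  1.00e-03  1.46e+00] [ 1.1 -0.4 -4.2] 0.0456482938735228 34.98938396573067
```

```bash
python3 -m inch '[{"x":0.4,"y":0,"z":4,"ax":0,"ay":0,"az":-0.015},{"x":0.4,"y":0,"z":8,"ax":0,"ay":0,"az":-0.015},{"x":0.4,"y":0,"z":11,"ax":0,"ay":0,"az":-0.015},{"x":0.4,"y":0,"z":12.5,"ax":0,"ay":0,"az":-0.015},{"x":0.4,"y":0,"z":13.5,"ax":0,"ay":0,"az":-0.015},{"x":0.4,"y":0,"z":14.2,"ax":0,"ay":0,"az":-0.015},{"x":0.4,"y":0,"z":14.6,"ax":0,"ay":0,"az":-0.015},{"x":0.4,"y":0,"z":14.7,"ax":0,"ay":0,"az":-0.015},{"x":0.4,"y":0,"z":14.7,"ax":0,"ay":0,"az":-0.015}]'
python3 -c "
from h import *
rows((.5501,-.0774,.0135,1.475))"
```

```text
clock: 6.1
ee_pos: [0.5522, -0.0755, 0.0152]
orientation: [3.141, 0.0, 1.478]
ft_force: [-0.3, 0.3, -3.7]
gripper_width: 0.0457
grip_force: 35.0
{'x': -0.21, 'y': -0.19, 'z': 0.17, 'ax': 0.001, 'ay': -0.0, 'az': 0.003}
6.1 [ 0.5522 -0.0755  0.0152] [3.141 0.    1.478] [-0.3  0.3 -3.7] 0.04567889850469952 34.98953886330128
```

```bash
python3 -m inch '[{"x":0,"y":0,"z":0.1,"ax":0,"ay":0,"az":0},{"x":0,"y":0,"z":0.1,"ax":0,"ay":0,"az":0}]'; python3 -m inch '[{"x":0,"y":0,"z":0.15,"ax":0,"ay":0,"az":0},{"x":0,"y":0,"z":0.15,"ax":0,"ay":0,"az":0}]'
```

```text
clock: 6.3
ee_pos: [0.5521, -0.0753, 0.0141]
orientation: [3.141, -0.0, 1.478]
ft_force: [-0.1, -0.9, -3.9]
gripper_width: 0.0456
grip_force: 35.0
clock: 6.5
ee_pos: [0.5521, -0.0754, 0.0124]
orientation: [3.141, -0.0, 1.478]
ft_force: [-0.5, 0.9, -1.2]
gripper_width: 0.0455
grip_force: 35.0
```

```bash
python3 -m inch '[{"x":0,"y":0,"z":0,"ax":0,"ay":0,"az":0},{"x":0,"y":0,"z":0,"ax":0,"ay":0,"az":0},{"x":0,"y":0,"z":0,"ax":0,"ay":0,"az":0},{"x":0,"y":0,"z":0,"ax":0,"ay":0,"az":0},{"x":0,"y":0,"z":-3,"ax":0,"ay":0,"az":0},{"x":0,"y":0,"z":-8,"ax":0,"ay":0,"az":0},{"x":-2,"y":0,"z":-13,"ax":0,"ay":0,"az":0},{"x":-6,"y":0,"z":-17,"ax":0,"ay":0,"az":0},{"x":-6,"y":0,"z":-17,"ax":0,"ay":0,"az":0},{"x":-6,"y":0,"z":-17,"ax":0,"ay":0,"az":0}]' 7.5
python3 - <<'E'
from h import *
p,d,m=grab('wrist'); save('w3',p); P=pts(d,m); C=ch(P); x,y,h=C[...,0],C[...,1],C[...,2]
b=(h>.031)&(h<.039)&(abs(y)<.04)&(x<-.01)&(x>-.16)
k,l,st,_=cv2.connectedComponentsWithStats(b.astype('uint8')); b=l==1+st[1:,4].argmax()
print('top',cv2.minAreaRect(C[b][:,:2].astype('float32')*1000),np.median(h[b]))
f=(h>.070)&(h<.08)&(abs(y)<.04)&(x<-.05)&(x>-.18)
print('fin',f.sum(),cv2.minAreaRect(C[f][:,:2].astype('float32')*1000),np.median(h[f]),P[f].mean(0))
rows((.5501,-.0774,.2,1.475))
E
```

```text
clock: 7.5
ee_pos: [0.5467, -0.1369, 0.1836]
orientation: [3.138, 0.001, 1.475]
ft_force: [-0.4, 0.4, -1.3]
gripper_width: 0.0751
grip_force: 0.0
top ((-81.6806869506836, -1.9939346313476562), (46.052982330322266, 109.98668670654297), 89.98218536376953) 0.035033093665878506
fin 365 ((-122.69602966308594, -2.100092887878418), (9.46157169342041, 25.354248046875), 89.96492767333984) 0.07492400182234216 [ 0.54883731 -0.11192418  0.0748034 ]
{'x': 5.75, 'y': -0.12, 'z': -1.8, 'ax': -0.0, 'ay': -0.001, 'az': 0.002}
7.55 [ 0.5459 -0.1347  0.1819] [-3.141e+00 -1.000e-03  1.477e+00] [-0.8  0.6 -0.4] 0.07505034767182586 0.0
```

View pics/w3.png

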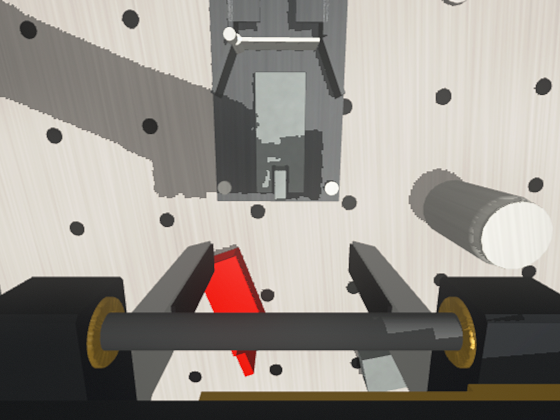

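Bracket lies flat at chute x = -82 mm, y = -2 mm and aligned, flap shut at (280,40), and the fin top is at (280,182) and free. Next I go to the fin.

```bash
python3 -c "
from h import *
rows((.5488,-.1119,.053,1.475))"
```

```text
{'x': 2.29, 'y': 0.08, 'z': 12.89, 'ax': -0.0, 'ay': -0.001, 'az': 0.002}
7.55 [ 0.5459 -0.1347  0.1819] [-3.141e+00 -1.000e-03  1.477e+00] [-0.8  0.6 -0.4] 0.07505034767182586 0.0
```

```bash
python3 -m inch '[{"x":2.3,"y":0.1,"z":3,"ax":0,"ay":0,"az":0},{"x":2.3,"y":0.1,"z":7,"ax":0,"ay":0,"az":0},{"x":2.3,"y":0.1,"z":10,"ax":0,"ay":0,"az":0},{"x":2.3,"y":0.1,"z":12,"ax":0,"ay":0,"az":0},{"x":2.3,"y":0.1,"z":12.9,"ax":0,"ay":0,"az":0},{"x":2.3,"y":0.1,"z":12.9,"ax":0,"ay":0,"az":0},{"x":2.3,"y":0.1,"z":12.9,"ax":0,"ay":0,"az":0},{"x":2.3,"y":0.1,"z":12.9,"ax":0,"ay":0,"az":0}]' 5
python3 -m inch '[{"x":0,"y":0,"z":0,"ax":0,"ay":0,"az":0},{"x":0,"y":0,"z":0,"ax":0,"ay":0,"az":0},{"x":0,"y":0,"z":0,"ax":0,"ay":0,"az":0},{"x":0,"y":0,"z":0,"ax":0,"ay":0,"az":0},{"x":0,"y":0,"z":0,"ax":0,"ay":0,"az":0},{"x":0,"y":0,"z":0,"ax":0,"ay":0,"az":0}]' 0.4 55
```

```text
clock: 8.35
ee_pos: [0.55, -0.1122, 0.054]
orientation: [3.14, 0.0, 1.478]
ft_force: [0.6, -1.1, -0.0]
gripper_width: 0.0504
grip_force: 0.0
clock: 8.95
ee_pos: [0.5491, -0.1123, 0.0532]
orientation: [-3.141, -0.0, 1.478]
ft_force: [-1.2, -0.6, 1.0]
gripper_width: 0.0097
grip_force: 55.0
```

```bash
python3 -m inch '[{"x":0.5,"y":0,"z":0,"ax":0,"ay":0,"az":0},{"x":1.2,"y":0,"z":0,"ax":0,"ay":0,"az":0},{"x":2,"y":0,"z":0,"ax":0,"ay":0,"az":0},{"x":2.8,"y":0,"z":0,"ax":0,"ay":0,"az":0},{"x":3.6,"y":0,"z":0,"ax":0,"ay":0,"az":0},{"x":4.4,"y":0,"z":0,"ax":0,"ay":0,"az":0},{"x":5.2,"y":0,"z":0,"ax":0,"ay":0,"az":0},{"x":6,"y":0,"z":0,"ax":0,"ay":0,"az":0}]'
python3 -m inch '[{"x":0.8,"y":0,"z":0,"ax":0,"ay":0,"az":0},{"x":1.6,"y":0,"z":0,"ax":0,"ay":0,"az":0},{"x":2.4,"y":0,"z":0,"ax":0,"ay":0,"az":0},{"x":3.2,"y":0,"z":0,"ax":0,"ay":0,"az":0},{"x":4,"y":0,"z":0,"ax":0,"ay":0,"az":0},{"x":4.8,"y":0,"z":0,"ax":0,"ay":0,"az":0},{"x":4.8,"y":0,"z":0,"ax":0,"ay":0,"az":0}]'
python3 - <<'E'
from h import *
p,d,m=grab('wrist'); save('w4',p); P=pts(d,m); C=ch(P); x,y,h=C[...,0],C[...,1],C[...,2]
for lo in np.arange(.03,.13,.03):
    a=(x>lo)&(x<lo+.01)&(h>.043)&(h<.050)&(abs(y)<.06); yy=np.sort(y[a]); 
    if len(yy)>20: i=np.diff(yy).argmax(); print(lo,yy[[0,i,i+1,-1]].round(4))
s=bot.read_state(); print(ch(np.array(s['ee_pos'])),s['orientation'],s['ft_force'])
p,d,m=grab('side'); save('s4',p[210:400,140:320].repeat(3,0).repeat(3,1))
E
```

```text
clock: 9.75
ee_pos: [0.5554, -0.0518, 0.0532]
orientation: [3.141, 0.0, 1.478]
ft_force: [1.4, -3.9, -0.5]
gripper_width: 0.0099
grip_force: 55.0
clock: 10.45
ee_pos: [0.5596, -0.0023, 0.0532]
orientation: [-3.141, -0.002, 1.48]
ft_force: [1.5, 2.0, 1.4]
gripper_width: 0.0098
grip_force: 55.0
0.03 [-0.0423 -0.0153  0.0147  0.0419]
0.06 [-0.0425 -0.0153  0.0145  0.0418]
0.09 [-0.0427 -0.0155  0.0144  0.0417]
[-0.01235684 -0.00222476  0.05316305] [-3.14138352e+00 -2.28407193e-03  1.47960122e+00] [0.31633336 1.82575665 1.44477434]
```

View pics/w4.png

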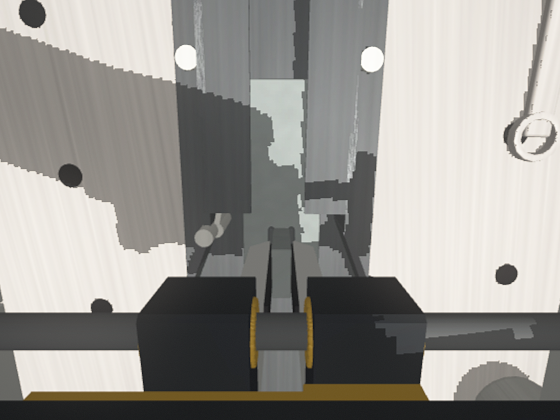

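View pics/s4.png

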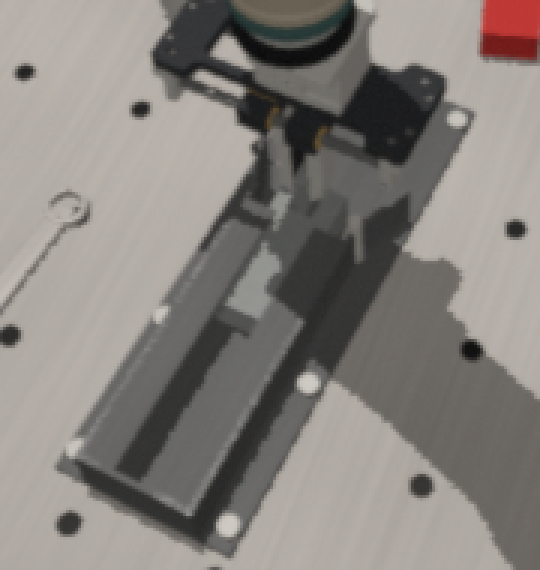

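The wrist view shows the nose at (275,80) under the roof, the flap swung in at (220,225) and the fin gripped at (281,240). The side view shows the bracket flat. It sits about 2 mm off the centre line, so I continue for 11.2 cm.

```bash
python3 -m inch '[{"x":0.8,"y":0,"z":0,"ax":0,"ay":0,"az":0},{"x":1.6,"y":0,"z":0,"ax":0,"ay":0,"az":0},{"x":2.4,"y":0,"z":0,"ax":0,"ay":0,"az":0},{"x":3.2,"y":0,"z":0,"ax":0,"ay":0,"az":0},{"x":4,"y":0,"z":0,"ax":0,"ay":0,"az":0},{"x":4.8,"y":0,"z":0,"ax":0,"ay":0,"az":0},{"x":5.6,"y":0,"z":0,"ax":0,"ay":0,"az":0},{"x":6.4,"y":0,"z":0,"ax":0,"ay":0,"az":0},{"x":7.2,"y":0,"z":0,"ax":0,"ay":0,"az":0},{"x":8,"y":0,"z":0,"ax":0,"ay":0,"az":0},{"x":8.8,"y":0,"z":0,"ax":0,"ay":0,"az":0},{"x":9.6,"y":0,"z":0,"ax":0,"ay":0,"az":0},{"x":10.4,"y":0,"z":0,"ax":0,"ay":0,"az":0},{"x":11.2,"y":0,"z":0,"ax":0,"ay":0,"az":0},{"x":11.2,"y":0,"z":0,"ax":0,"ay":0,"az":0},{"x":11.2,"y":0,"z":0,"ax":0,"ay":0,"az":0}]'
python3 -c "
from h import *
s=bot.read_state(); print(ch(np.array(s['ee_pos'])))"
```

```text
clock: 12.15
ee_pos: [0.5696, 0.1091, 0.0531]
orientation: [-3.141, -0.002, 1.479]
ft_force: [-0.4, 2.8, 3.3]
gripper_width: 0.0094
grip_force: 55.0
[ 0.09953803 -0.00159771  0.05314735]
```

```bash
python3 -m inch '[{"x":0,"y":0,"z":0,"ax":0,"ay":0,"az":0},{"x":0,"y":0,"z":0,"ax":0,"ay":0,"az":0},{"x":0,"y":0,"z":0,"ax":0,"ay":0,"az":0},{"x":0,"y":0,"z":0,"ax":0,"ay":0,"az":0},{"x":0,"y":0,"z":-2,"ax":0,"ay":0,"az":0},{"x":0,"y":0,"z":-6,"ax":0,"ay":0,"az":0},{"x":-4,"y":0,"z":-11,"ax":0,"ay":0,"az":0},{"x":-9,"y":0,"z":-14,"ax":0,"ay":0,"az":0},{"x":-14,"y":0,"z":-17,"ax":0,"ay":0,"az":0},{"x":-19,"y":0,"z":-17,"ax":0,"ay":0,"az":0},{"x":-19,"y":0,"z":-17,"ax":0,"ay":0,"az":0},{"x":-19,"y":0,"z":-17,"ax":0,"ay":0,"az":0}]' 4
python3 - <<'E'
from h import *
p,d,m=grab('wrist'); save('w5',p); P=pts(d,m); C=ch(P); x,y,h=C[...,0],C[...,1],C[...,2]
f=(h>.066)&(h<.09)&(abs(y)<.03)&(x>.03)&(x<.2)
print('fin',f.sum(),cv2.minAreaRect(C[f][:,:2].astype('float32')*1000),np.median(h[f]))
g=cv2.cvtColor(p,cv2.COLOR_RGB2GRAY); f=(abs(x)<.02)&(abs(y)<.034)&(h>.033)&(h<.041)
print('flap',f.sum(),np.median(x[f]),np.percentile(y[f],[2,98]))
E
```

```text
clock: 13.35
ee_pos: [0.5516, -0.0884, 0.2246]
orientation: [3.139, 0.003, 1.469]
ft_force: [0.4, 0.3, -0.3]
gripper_width: 0.0398
grip_force: 0.0
fin 0 ((0.0, 0.0), (0.0, 0.0), 0.0) nan
flap 272 -0.000709713903676965 [-0.03244099  0.03325504]
  return _methods._mean(a, axis=axis, dtype=dtype,
  ret = ret.dtype.type(ret / rcount)
```

View pics/w5.png

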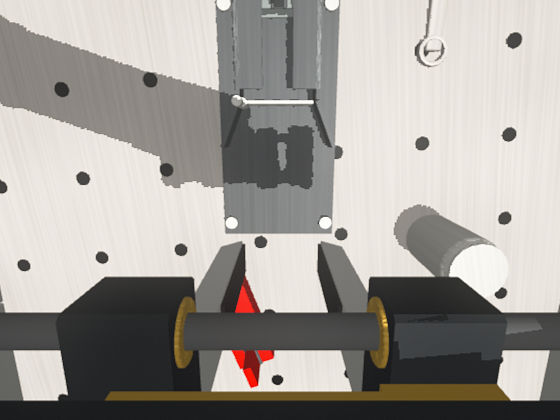

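The flap is shut at (280,101), square across the chute, and the bracket's tail shows at (275,15). One numeric check of the fin's height and the bystanders from the side camera.

```bash
python3 - <<'E'
from h import *
p,d,m=grab('side'); P=pts(d,m); C=ch(P); x,y,h=C[...,0],C[...,1],C[...,2]
f=(h>.058)&(h<.09)&(abs(y)<.03)&(x>.05)&(x<.2)
print('fin',f.sum(),C[f].mean(0),h[f].max())
z=np.load('side0.npz'); P0=pts(z['d'],z)
for n,(r,c) in dict(offcut=(160,255),tin=(182,203),wrench=(313,135)).items(): print(n,P0[r,c].round(3),P[r,c].round(3))
s=bot.read_state(); print(s['clock'],np.abs(s['joint_vel']).max())
E
```

```text
fin 111 [ 0.10045865 -0.00092751  0.07061908] 0.07753743510216426
offcut [ 0.663 -0.335  0.029] [ 0.543 -0.055  0.338]
tin [ 0.716 -0.157  0.11 ] [ 0.716 -0.158  0.109]
wrench [0.741 0.141 0.008] [0.741 0.14  0.008]
13.45 0.03446187223617906
```

```bash
python3 -c "
from workcell import bot
print(bot.close_job())"
```

```text
the job is handed in; nothing more can be done
None
```

The job is handed in at 13.5 s on the robot's clock: the bracket lies flat and released in the bay, nose first, tail about 86 mm past the gate, with the flap shut behind it; the tin and wrench had not moved, and the offcut was hidden by the gripper in my last check, though the arm never went near it.

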